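Line up a floating spar-fitting ring with a tapered drift

TASK

Under the aluminium plate of the blue fitting a green ring has shifted, so its hole no longer lines up with the plate's hole. Take the red-handled tapered drift from the rack, feel its nose down through both holes and ease it in without forcing it, so that it pulls the ring into line, until its collar sits fully home on the plate, then let go and leave it there. Leave the other drifts and loose things where they are.

Things in the scene. Friction and masses are not known exactly. Their poses are not given: they have to be found in the camera images.
- drift: The red-handled steel drift, about 0.25 kg, upright in the rack at the start. Origin at its lower tip, z up along its axis. Up from the tip: nose 4 mm diameter, 14 mm long; taper from 4 to 20 mm diameter, 44 mm long; shank 20 mm diameter, 18 mm long; collar 32 mm diameter from 76 to 84 mm; round red handle 24 mm diameter from 84 to 139 mm (grip at 110 to 115 mm).
- drift_tip (a point): The lower end of the red drift's nose (same point as its origin).
- drift_shoulder (a point): Centre of the underside of the red drift's collar, 76 mm above the tip; it rests on the plate when the drift is home.
- fitting: Fixed blue jig frame, 120 x 120 mm, feet 150 mm along its y, origin on the bench under the hole. On top lies a bare aluminium plate 6 mm thick, top face 105 mm above the bench, with low rivet heads near its edge and a 22 mm through hole in its centre. A loose green ring floats hidden under it, and the space below that is clear down to 6 mm above the bench.
- fitting_hole (a point): Centre of the plate's hole, on the plate's top face. Looking in one sees green metal and, on one side, the opening of the ring's hole (bench far below, mostly in shade) as a crescent 7 to 8.5 mm wide.
- ring_level (a point): Point on the axis of the plate's hole at the level of the ring's top face, 7 mm below the plate's top. The ring: 68 mm outer diameter, 6 mm thick, 22 mm hole, which starts 13.7 to 14.7 mm out of line in any direction (not measured; this point does not follow it). It cannot move up or down, slides towards the axis against about 4 N of friction, resists other ways more, and stays where left.
- rack: Fixed wooden rack 60 x 210 mm, 100 mm high, origin on the bench under its middle. Three 24 mm holes in a row along its y axis, 70 mm apart, the middle one at its centre; each drift hangs in one by its collar, pulled straight up to take it out. Which drift is in which hole varies.
- blunt_drift: Blue-handled blunt drift in the rack (same handle and collar, straight 20 mm shank): leave it there. Origin on its axis, 76 mm below its collar.
- thin_drift: Yellow-handled thin drift in the rack (same handle and collar, thin 12 mm shank): leave it there. Origin on its axis, 76 mm below its collar.
- cleco_a: Small steel and brass spring fastener, 55 mm long, 16 mm high, lying on the bench in front of the robot: a bystander.
- cleco_b: Another such fastener lying on the bench: a bystander.
- pliers: Steel fastener pliers, about 170 mm long and 18 mm high, lying on the bench: a bystander.
- screwdriver: Screwdriver lying at the robot's left: a bystander.
- rivet_jar: Closed aluminium jar of rivets, 64 mm diameter, 80 mm high, at the back left: a bystander.
There are look-alikes about, which are no part of the job. What is shaped like the drift but turquoise is not meant.

How it is judged:
By the outcome, as a careful person would: the job done as asked, in the order asked, and still so for the second after the job is handed in, with the robot touching nothing.
It also fails if it takes over 58 s, if anything falls off the work surface, if the arm or the gripper's body presses on something with over 40 N, if the wrist force passes 120 N, or if a joint passes its speed limit or range.

ROBOT

A 6-joint arm with a two-finger parallel gripper is mounted at the origin on the work surface. World frame = base frame: x ahead of the robot, y to its left, z up, the work surface at z = 0. Lengths are in mm, angles in rad, forces in N, time in s.
With the tool pointing down it reaches from about 275 to 750 mm from the base axis. Payload 10.2 kg.
Tool frame: the origin (TCP) lies between the finger pads; the fingertips stand ctrl.tips_ahead ahead of it and the grasp point (between the pads) lies 8 mm behind it (ctrl.tips_ahead is the distance from the TCP to the fingertips, in mm); z points along the fingers, y is the direction in which the jaws open and shut (so a half turn about z gives the same grasp; the last joint's range is limited). The gripper opens to 85 mm and grips with 20 to 120 N. Pads are 22 mm wide; open, the fingers measure 114 mm over their backs; the gripper's body (76 mm by 85 mm) begins 54 mm behind the grasp point. The pads swing forward as they close: fully open they stand 13 mm farther back than shut.
Start: joints at [-1.561, 0.313, 1.498, -0, 1.331, -0.223], TCP at [121.105, -510.847, 242.294] pointing down, gripper open.
Joint ranges: [-2.94, 2.94], [-0.97, 2.17], [0.19, 2.56], [-1.23, 4.37], [0.02, 3.11], [-2.88, 2.88]. Speed limits (rad/s): [2.39, 2.39, 3.01, 3.14, 3.14, 3.14].

INTERFACE

Orientations are given as a unit quaternion [w, x, y, z].
In Python, from rig import ctrl gives the robot as it stands. The module is installed in compiled form; this text tells all that it offers.
- The arm moves only by the tool move_arm, never from a script. Its argument "motion" is a list of rows, each an object with "offset": the shift along the tool's x, y, z in m, a list of three; "angular": the turn, a rotation vector about the tool's x, y, z in degrees, a list of three; "jaw": the finger opening in m, from 0 to 0.0854. In form: [{"offset": [tx, ty, tz], "angular": [ax, ay, az], "jaw": jaw}, ...]. A call has 1 to 5 rows; each row is the pose to reach, as a shift and turn from the pose commanded when the call began, along the tool's axes at that moment; what a row does not reach only later rows make up. A row lasts 1/8 s, in which the tool goes at most 62.5 mm and 10.7 degrees, less where a joint would pass 70% of its speed; a pose out of reach is approached as far as the arm can. A call with a gripper value outside its range is refused whole. The fingers move at their own pace and stop on an object; "squeeze" is the grip in N (left out, the last holds). Time passes only in rows, so rows that repeat a pose let the fingers close. It gives the time, the measured TCP pose, the force and the opening at its end, in the units of the state.
- ctrl.sense(): the state, without advancing time (a new reading comes with each control period).
- ctrl.capture(name): name is "scene" or "side" or "wrist"; returns a dict with "img" (384x512x3 uint8, red, green, blue), "intrinsics" (3x3 intrinsics, pixels), "rvec" (rotation vector, rad) and "tvec" (3), from world to camera coordinates, as OpenCV has them. Camera axes: x right, y down, z forward; pixel columns grow to the right and rows downward; lengths in mm; the calibration is good to about 2 mm. A picture is of the moment at which its call begins. There is no depth.
- ctrl.finish_job(): hands the job in, once; it reports no verdict.
The state is a dict: "time_s": time; "joints": joint angles; "dq": joint speeds; "tau": joint torques, N m; "eef_pos": TCP position; "ee_rot": TCP orientation; "force": force on the tool from outside, world axes, zero at the start; "wrist_torque": the same for the moment, N m; "grip_width": opening from 0.0 (shut) to 1.0 (fully open).
Only numpy, scipy, OpenCV 4.12 (cv2) and the standard library are available. Lean on these libraries where they do the work, as an engineer would, in place of code of your own. Each camera call takes 0.05 s, during which the arm holds its last target. There are 200 camera calls.

## Working session

There is one attempt and no reset: what is moved stays moved. The work goes in short steps, Python scripts to look and compute and a tool call to move; the robot and the scene stay as the last step left them, time stands still between calls to the robot, and variables do not carry over. Pictures are saved under pics/ and viewed, about 8 in all and at most 12, crops included, and the job is handed in when it is done.

Besides the shell and the picture viewer there is one more tool, called after "Call:" by a JSON object that holds its "op" and its "data", one argument or row to a line. move_arm: Moves the arm, as the interface text tells. Its arguments: {"type":"object","properties":{"motion":{"type":"array","items":{"type":"object","properties":{"offset":{"type":"array","items":{"type":"number"}},"angular":{"type":"array","items":{"type":"number"}},"jaw":{"type":"number"}}}},"squeeze":{"type":"number"}},"required":["motion"]}

```bash
mkdir -p pics
cat > h.py <<'E'
import numpy as np, cv2
from rig import ctrl
from scipy.spatial.transform import Rotation as R
def cap(n,f=None):
    c=ctrl.capture(n)
    if f: cv2.imwrite('pics/'+f,c['img'][:,:,::-1])
    return c
def cam(c):
    Rm=cv2.Rodrigues(np.array(c['rvec'],float))[0]; t=np.array(c['tvec'],float).ravel()
    return Rm,t,np.array(c['intrinsics'],float)
def ray(c,u,v):
    Rm,t,K=cam(c); d=Rm.T@np.linalg.inv(K)@[u,v,1.]; return -Rm.T@t,d
def onz(c,u,v,z):
    o,d=ray(c,u,v); return o+d*(z-o[2])/d[2]
def proj(c,p):
    Rm,t,K=cam(c); q=K@(Rm@np.array(p,float)+t); return q[:2]/q[2]
def tooloff(p):  # world target -> offset in tool axes, m
    s=ctrl.sense(); q=s['ee_rot']; M=R.from_quat([q[1],q[2],q[3],q[0]]).as_matrix()
    return M.T@(np.array(p)-s['eef_pos'])/1000, M
E
python3 - <<'E'
from h import *
a=cap('scene');b=cap('side')
cv2.imwrite('pics/a.png',cv2.resize(a['img'][:,:,::-1],(800,600)))
cv2.imwrite('pics/b.png',cv2.resize(b['img'][:,:,::-1],(800,600)))
s=ctrl.sense();print({k:np.round(v,3) for k,v in s.items()},ctrl.tips_ahead)
for c in(a,b):print(ray(c,256,192))
E
```

```text
{'time_s': np.float64(0.1), 'joints': array([-1.561,  0.313,  1.498, -0.   ,  1.331, -0.223]), 'dq': array([ 0.001, -0.003, -0.001,  0.   ,  0.001,  0.   ]), 'tau': array([ 3.0000e-03, -4.1290e+01, -2.6014e+01, -0.0000e+00,  3.0000e-03,
       -0.0000e+00]), 'eef_pos': array([ 121.086, -510.635,  241.796]), 'ee_rot': array([-0.001,  0.993,  0.116,  0.   ]), 'force': array([-0.208,  0.356, -0.578]), 'wrist_torque': array([-0.002, -0.019, -0.013]), 'grip_width': np.float64(1.0)} 11.0
(array([883.72120511, 509.71351607, 683.05461108]), array([-0.40920732, -0.55850266, -0.72219453]))
(array([ 35.30888125, 843.18559206, 834.181675  ]), array([ 0.41024997, -0.65875541, -0.63085618]))
```

View pics/a.png

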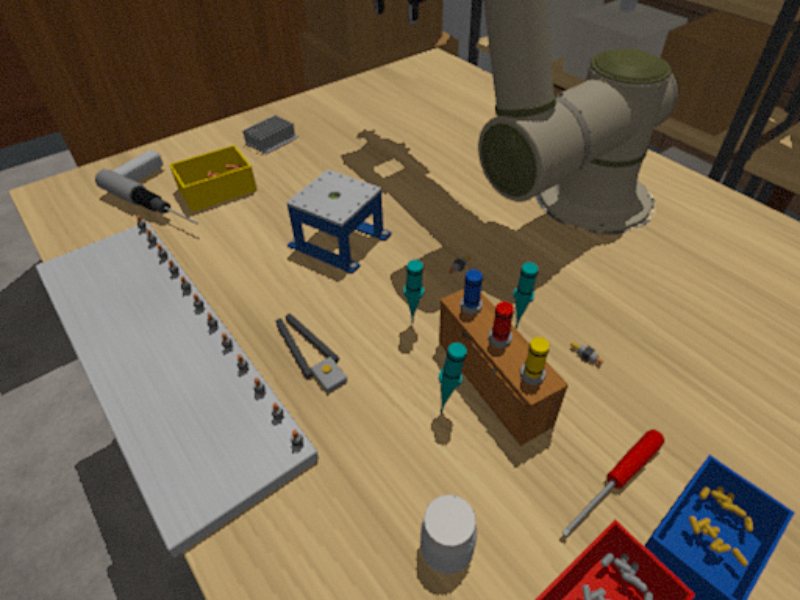

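View pics/b.png

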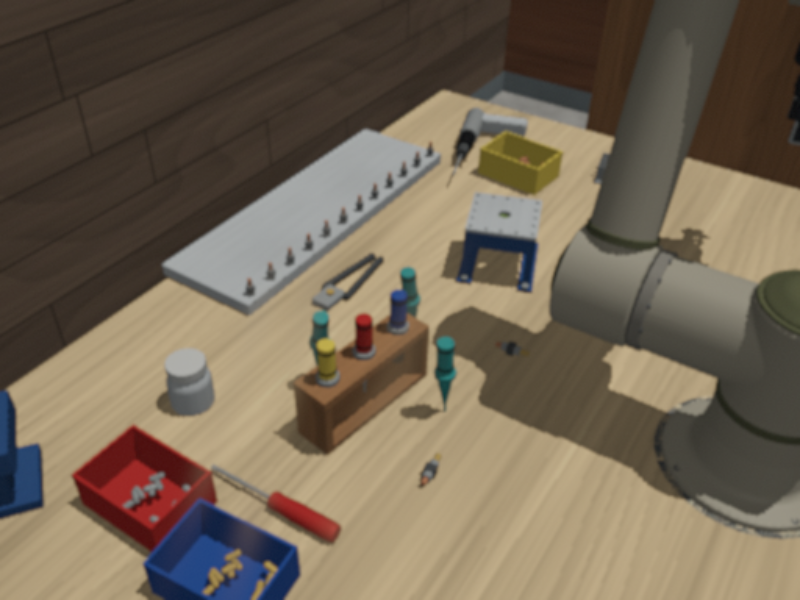

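Candidates (800×600 scene pixels) are the red drift handle at (503,322) in the rack's middle hole, the screwdriver handle (638,458), the red bin (620,570), and three turquoise look-alikes at (414,285), (455,370) and (525,290). I choose (503,322). In the side view it's at (364,335). The fitting's hole is at (335,195) in scene and (505,214) in side.

```bash
cat >> h.py <<'E'
def tri(c1,p1,c2,p2):
    P=[cam(c)[2]@np.c_[cam(c)[0],cam(c)[1]] for c in(c1,c2)]
    X=cv2.triangulatePoints(P[0],P[1],np.array(p1,float).reshape(2,1),np.array(p2,float).reshape(2,1)).ravel(); return X[:3]/X[3]
def blobs(img,h0,h1,s=130,v=50,amin=25):
    H=cv2.cvtColor(img,cv2.COLOR_RGB2HSV).astype(int); h=(H[...,0]+90)%180-90
    m=((h>=h0)&(h<=h1)&(H[...,1]>=s)&(H[...,2]>=v)).astype('uint8')
    n,l,st,ce=cv2.connectedComponentsWithStats(m)
    return [(int(st[i,4]),st[i,:4].tolist(),ce[i].round(1).tolist()) for i in range(1,n) if st[i,4]>=amin],l
E
python3 - <<'E'
from h import *
a=cap('scene');b=cap('side')
for nm,(h0,h1,s) in dict(red=(-8,6,160),blue=(-80,-60,130),yel=(20,32,150),turq=(80,90,120)).items():
    for n,c in(('scene',a),('side',b)):print(nm,n,blobs(c['img'],h0,h1,s)[0])
k=.64
print('hole',tri(a,[335*k,195*k],b,[505*k,214*k]),onz(a,335*k,195*k,105),onz(b,505*k,214*k,105))
print('red',tri(a,[503*k,322*k],b,[364*k,335*k]))
for q in[(503,308),(473,276),(538,345)]:print(onz(a,q[0]*k,q[1]*k,163))
for q in[(414,323),(443,412),(518,325)]:print('turq tip',onz(a,q[0]*k,q[1]*k,0))
# plate corners scene
for q in[(330,172),(382,186),(345,222),(290,203)]:print('plate',onz(a,q[0]*k,q[1]*k,105))
o=np.vstack([cv2.resize(a['img'][150:290,240:390],(600,560),interpolation=3)]);cv2.imwrite('pics/c.png',o[:,:,::-1])
E
```

```text
red scene [(219, [315, 192, 13, 26], [321.4, 204.6]), (539, [389, 275, 36, 38], [407.0, 292.7]), (2288, [343, 333, 102, 51], [394.3, 365.7])]
red side [(203, [228, 201, 10, 24], [232.5, 212.6]), (3382, [47, 273, 83, 79], [87.1, 310.2]), (41, [130, 312, 8, 10], [134.2, 316.6]), (517, [173, 316, 43, 29], [194.0, 330.1])]
blue scene [(619, [185, 132, 65, 43], [212.3, 152.2]), (77, [298, 173, 11, 9], [302.9, 176.8]), (91, [297, 182, 11, 12], [301.7, 187.4]), (4473, [413, 292, 95, 92], [460.0, 342.2])]
blue side [(522, [295, 150, 48, 31], [319.8, 160.9]), (58, [249, 185, 10, 8], [253.6, 188.9]), (1288, [0, 251, 26, 80], [10.4, 298.1]), (3213, [93, 321, 98, 63], [137.5, 359.7])]
yel scene [(1504, [108, 93, 56, 43], [136.2, 113.5]), (278, [336, 216, 16, 26], [343.2, 227.9]), (29, [448, 312, 6, 7], [450.7, 315.2]), (141, [455, 312, 22, 19], [465.0, 320.5]), (116, [442, 331, 18, 13], [450.2, 337.1]), (32, [477, 331, 5, 9], [478.8, 335.1]), (59, [455, 345, 12, 8], [460.1, 349.1]), (38, [469, 351, 9, 11], [473.1, 356.0])]
yel side [(1309, [307, 85, 52, 38], [332.1, 103.8]), (215, [204, 219, 11,
[... 419 characters left out ...]
), (221, [275, 220, 13, 36], [280.8, 235.4])]
hole [ 487.26757093 -217.13168167  103.98629033] [ 488.59120468 -214.32693454  105.        ] [ 486.84759798 -216.52640391  105.        ]
red [490.68880244 201.83341759 133.45096589]
[494.92461053 201.62161841 163.        ]
[484.3839532  133.97283283 163.        ]
[505.44167494 271.23286543 163.        ]
turq tip [510.68846938  37.34795346   0.        ]
turq tip [583.88643854 195.33016382   0.        ]
turq tip [381.00117215 147.3810612    0.        ]
plate [ 456.02539886 -281.86192818  105.        ]
plate [ 407.30866212 -184.12878495  105.        ]
plate [ 517.5182268  -138.79330043  105.        ]
plate [ 562.70018626 -243.77685845  105.        ]
```

View pics/c.png

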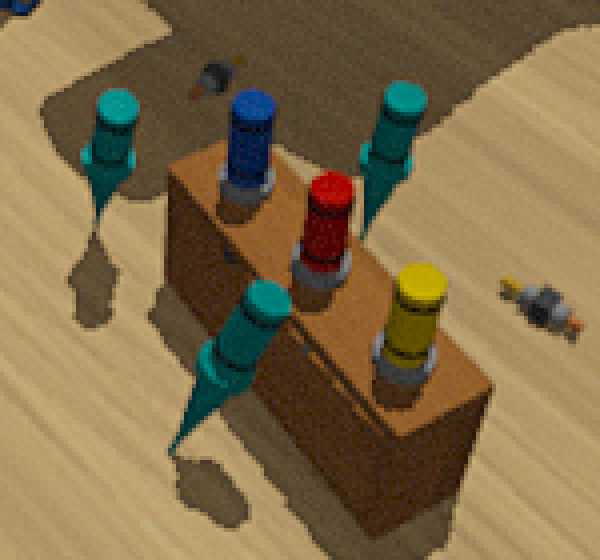

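The chosen handle is red, has a steel collar and sits in the rack's middle hole (crop 328,220). The turquoise ones hang around the rack and I need to avoid them. I'll locate them and plan a look over the plate hole.

Run:
```python
from h import *
a=cap('scene');b=cap('side');w=cap('wrist')
k=.64
for p,q in [((269.5,176),(408,275)),((307,224.5),(320,322)),((341,174.5),(446,345))]:
    print('turq top',tri(a,p,b,np.array(q)*k).round())
print('redtop',tri(a,(322.5,195),b,(364*k,321*k)).round(1))
o,d=ray(w,256,192);off,M=tooloff([0,0,0]);s=ctrl.sense()
print('cam in tool',M.T@(o-s['eef_pos']),'axis',M.T@d, cam(w)[2]); print(M.round(3))
print(tooloff([488,-216,250])[0])
```

```text
turq top [514.  56. 131.]
turq top [551. 220. 140.]
turq top [388. 159. 134.]
redtop [489.9 200.5 159.9]
cam in tool [  66.6222775     0.16290388 -131.49619568] axis [-0.2728395  -0.02044633  0.96212905] [[309.57483617   0.         262.18326129]
 [  0.         309.57483617 188.17309245]
 [  0.           0.           1.        ]]
[[ 0.973  0.231 -0.   ]
 [ 0.231 -0.973  0.   ]
 [ 0.    -0.    -1.   ]]
[ 0.4250053  -0.20222222 -0.00776118]
```

Call:
{"op": "move_arm", "data": {
  "motion": [
    {"offset":[0.05,-0.028,0.0],"angular":[0,0,0],"jaw":0.0854},
    {"offset":[0.1,-0.057,0.02],"angular":[0,0,0],"jaw":0.0854},
    {"offset":[0.15,-0.085,0.03],"angular":[0,0,0],"jaw":0.0854},
    {"offset":[0.2,-0.113,0.04],"angular":[0,0,0],"jaw":0.0854},
    {"offset":[0.25,-0.141,0.05],"angular":[0,0,0],"jaw":0.0854}
  ]
}}

```text
time_s: 0.98
eef_pos: [333.0, -314.6, 192.2]
ee_rot: [0.0, 0.993, 0.116, 0.0]
force: [0.6, -0.8, 0.4]
grip_width: 1.0
```

Call:
{"op": "move_arm", "data": {
  "motion": [
    {"offset":[0.05,-0.028,0.02],"angular":[0,0,0],"jaw":0.0854},
    {"offset":[0.09,-0.05,0.035],"angular":[0,0,0],"jaw":0.0854},
    {"offset":[0.108,-0.061,0.042],"angular":[0,0,0],"jaw":0.0854},
    {"offset":[0.108,-0.061,0.042],"angular":[0,0,0],"jaw":0.0854}
  ]
}}

```text
time_s: 1.48
eef_pos: [423.2, -230.8, 149.9]
ee_rot: [-0.0, 0.993, 0.117, -0.0]
force: [-0.5, 0.3, 1.1]
grip_width: 0.996
```

Run:
```python
from h import *
w=cap('wrist');s=ctrl.sense();print(s['time_s'],s['eef_pos'].round(1) if hasattr(s['eef_pos'],'round') else s['eef_pos'],s['force'])
u,v=proj(w,[488,-216,105]);print(u,v)
u,v=int(u),int(v);x0,y0=max(u-50,0),max(v-50,0)
cr=w['img'][y0:y0+100,x0:x0+100];print(x0,y0,cr.shape)
o=np.hstack([cv2.resize(w['img'],(400,300)),cv2.resize(cr,(400,400),interpolation=cv2.INTER_NEAREST)[:300]]) if 0 else cv2.resize(cr,(600,600),interpolation=cv2.INTER_CUBIC)
cv2.imwrite('pics/d.png',o[:,:,::-1]);np.savez('pics/w.npz',**w)
```

```text
1.525 [ 422.8 -231.7  150.3] [-0.75514507  0.10267054 -0.34882104]
263.3357784775775 104.8078855148309
213 54 (100, 100, 3)
```

View pics/d.png

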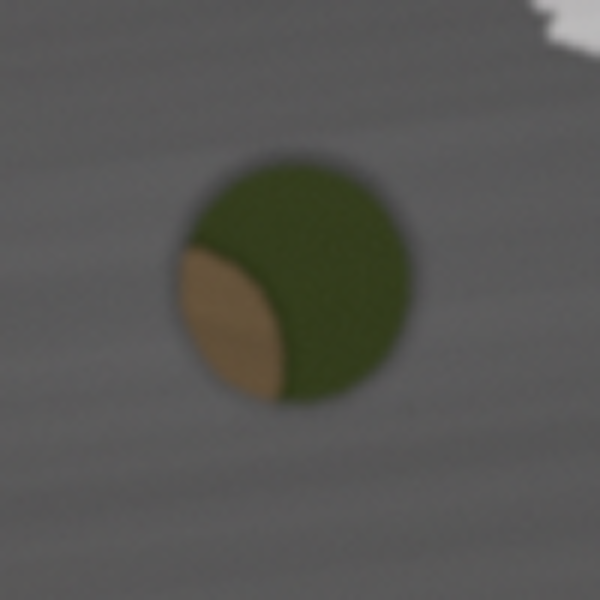

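The view shows the plate hole centred at about crop (296,282). The brown crescent is at its lower left, around (235,330).

Run:
```python
from h import *
w=dict(np.load('pics/w.npz'));cr=w['img'][54:154,213:313]
H=cv2.cvtColor(cr,cv2.COLOR_RGB2HSV);sat=(H[...,1]>75)
sat[:20]=0
n,l,st,ce=cv2.connectedComponentsWithStats(sat.astype('uint8'));i=1+np.argmax(st[1:,4]);m=l==i
brown=m&(H[...,0]<24);green=m&~brown
def ctr(mask):
    c=max(cv2.findContours(mask.astype('uint8'),0,1)[0],key=len)[:,0,:];return c
h=cv2.fitEllipse(ctr(m).astype(np.float32));print(h,m.sum(),brown.sum())
hc=onz(w,h[0][0]+213,h[0][1]+54,105);print('hole',hc)
# ring edge: brown pixels adjacent to green
ys,xs=np.where(brown&(cv2.dilate(green.astype('uint8'),np.ones((3,3)))>0))
P=np.array([onz(w,x+213,y+54,98)[:2] for x,y in zip(xs,ys)])
from scipy.optimize import least_squares
r=least_squares(lambda c:np.hypot(*(P-c).T)-11,hc[:2]+(P.mean(0)-hc[:2])*2)
d=r.x-hc[:2];print('ring',r.x,'off',d,np.hypot(*d),np.degrees(np.arctan2(d[1],d[0])),np.abs(r.fun).max())
by,bx=np.where(brown);print('crescent centroid',onz(w,bx.mean()+213,by.mean()+54,98)-hc)
```

```text
((48.76618957519531, 46.80498504638672), (36.49592208862305, 38.08439636230469), 4.45421838760376) 1145 276
hole [ 489.8601654  -214.66696175  105.        ]
ring [ 479.78071491 -204.23495432] off [-10.07945049  10.43200743] 14.505933316254966 134.01528034758016 0.4220401423264857
crescent centroid [-4.8358543   4.97773241 -7.        ]
```

Call:
{"op": "move_arm", "data": {
  "motion": [
    {"offset":[0.01,-0.025,-0.05],"angular":[0,0,-7],"jaw":0.0854},
    {"offset":[0.03,-0.065,-0.08],"angular":[0,0,-14],"jaw":0.0854},
    {"offset":[0.048,-0.113,-0.095],"angular":[0,0,-22],"jaw":0.07},
    {"offset":[0.066,-0.16,-0.095],"angular":[0,0,-30],"jaw":0.06},
    {"offset":[0.085,-0.207,-0.095],"angular":[0,0,-38],"jaw":0.05}
  ]
}}

```text
time_s: 2.15
eef_pos: [457.7, -10.3, 246.1]
ee_rot: [0.001, 0.901, 0.434, 0.001]
force: [0.9, 0.0, -0.3]
grip_width: 0.586
```

Run:
```python
from h import *
o,M=tooloff([491,202,245]);print(o.round(4),ctrl.sense()['eef_pos']);
y=M[:,1];print(np.degrees(np.arctan2(y[1],y[0])))
```

```text
[ 0.1869 -0.1061  0.001 ] [457.69327194 -10.33051342 246.12781744]
-38.50802205819036
```

Needs +30° more world yaw, i.e. −30° about the tool axis.

Call:
{"op": "move_arm", "data": {
  "motion": [
    {"offset":[0.047,-0.027,0],"angular":[0,0,-8],"jaw":0.05},
    {"offset":[0.094,-0.053,0],"angular":[0,0,-16],"jaw":0.05},
    {"offset":[0.14,-0.08,0],"angular":[0,0,-23],"jaw":0.05},
    {"offset":[0.187,-0.106,0.001],"angular":[0,0,-30],"jaw":0.05},
    {"offset":[0.187,-0.106,0.001],"angular":[0,0,-30],"jaw":0.05}
  ]
}}

```text
time_s: 2.78
eef_pos: [492.0, 203.0, 244.4]
ee_rot: [0.0, 0.757, 0.653, 0.0]
force: [0.4, -0.5, -0.8]
grip_width: 0.587
```

Run:
```python
from h import *
w=cap('wrist','e.png');s=ctrl.sense();print(s['time_s'],np.round(s['eef_pos'],1))
for h0,h1,n in((-8,6,'red'),(20,32,'yel'),(-80,-60,'blue')):print(n,blobs(w['img'],h0,h1,120,40,60)[0])
print(proj(w,[491,202,163]))
```

```text
2.825 [492.  201.5 244.4]
red [(1054, [247, 170, 31, 43], [262.1, 191.6])]
yel [(1051, [244, 79, 37, 38], [262.1, 97.6]), (62, [419, 262, 10, 9], [423.4, 266.5])]
blue [(1174, [248, 243, 28, 54], [261.8, 270.8])]
[259.98629417 201.16115734]
```

View pics/e.png

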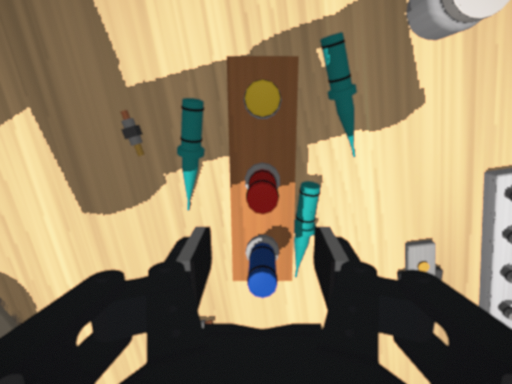

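Red's top disc is at (263,197), and the fingers straddle it. The turquoise ones at (193,140), (338,80) and (307,210) don't fit my earlier triangulation, so I'll recheck their true 3D places across the three views.

Run:
```python
from h import *
a=cap('scene');b=cap('side');w=cap('wrist');k=.64
W=[((192,103),(189,209)),((331,40),(353,155)),((310,186),(297,273))]
A=[((269.5,173),(264.5,205)),((307,221),(283,264)),((341.5,171),(331,209))]
B=[(np.array((408,271))*k,None),(np.array((320,316))*k,None),(np.array((446,341))*k,np.array((446,411))*k)]
for i,x in enumerate(W):
  for j,y in enumerate(A):
    for e,n in((0,'top'),(1,'tip')):
      X=tri(w,x[e],a,y[e]);err=np.hypot(*(proj(w,X)-x[e])),np.hypot(*(proj(a,X)-y[e]))
      s=proj(b,X)/k
      if max(err)<6:print('W',i,'A',j,n,X.round(),np.round(err,1),'side',s.round())
# red top
print('red onz163',onz(w,263,197,163),'blue',onz(w,262,286,163),'yel',onz(w,262,98,163), 'collar red',onz(w,262,180,108))
for n,c in(('a',a),('b',b)):
  print(n,[x for x in blobs(c['img'],80,98,110,40,60)[0]])
```

```text
W 0 A 2 tip [395. 156.  14.] [0.1 0. ] side [438. 405.]
W 1 A 1 tip [596. 200.  21.] [5.6 2.3] side [308. 364.]
W 2 A 0 tip [516.  45.  14.] [2.3 1. ] side [408. 331.]
red onz163 [493.64829827 201.84276918 163.        ] blue [481.87187397 130.36073699 163.        ] yel [503.37441428 269.46917435 163.        ] collar red [492.80291495 201.20919182 108.        ]
a [(267, [264, 207, 29, 37], [280.2, 227.5]), (155, [283, 273, 27, 19], [299.5, 281.9]), (113, [307, 285, 18, 16], [315.4, 292.1])]
b []
```

Their tips come out near (395,156), (590,200) and (516,45), all clear of the descent. The drift is at about (492.5,201.3) and the TCP is over it. Next I go down and grip.

Call:
{"op": "move_arm", "data": {
  "motion": [
    {"offset":[0,0,0.05],"angular":[0,0,0],"jaw":0.05},
    {"offset":[0,0,0.095],"angular":[0,0,0],"jaw":0.05},
    {"offset":[0,0,0.115],"angular":[0,0,0],"jaw":0.05},
    {"offset":[0,0,0.115],"angular":[0,0,0],"jaw":0.03},
    {"offset":[0,0,0.115],"angular":[0,0,0],"jaw":0.015}
  ],
  "squeeze": 40
}}

```text
time_s: 3.6
eef_pos: [492.4, 201.0, 130.5]
ee_rot: [0.0, 0.759, 0.651, 0.001]
force: [-0.5, 0.6, -3.1]
grip_width: 0.273
```

Call:
{"op": "move_arm", "data": {
  "motion": [
    {"offset":[0,0,0],"angular":[0,0,0],"jaw":0.01},
    {"offset":[0,0,0],"angular":[0,0,0],"jaw":0.01},
    {"offset":[0,0,0],"angular":[0,0,0],"jaw":0.01}
  ],
  "squeeze": 90
}}

```text
time_s: 3.98
eef_pos: [492.3, 201.4, 130.2]
ee_rot: [0.001, 0.758, 0.652, 0.0]
force: [-1.0, -2.6, 5.5]
grip_width: 0.26
```

Call:
{"op": "move_arm", "data": {
  "motion": [
    {"offset":[0,0,-0.015],"angular":[0,0,0],"jaw":0.01},
    {"offset":[0,0,-0.045],"angular":[0,0,0],"jaw":0.01},
    {"offset":[0,0,-0.085],"angular":[0,0,0],"jaw":0.01},
    {"offset":[0,0,-0.13],"angular":[0,0,0],"jaw":0.01},
    {"offset":[0,0,-0.165],"angular":[0,0,0],"jaw":0.01}
  ]
}}

```text
time_s: 4.6
eef_pos: [491.6, 201.8, 296.8]
ee_rot: [0.0, 0.758, 0.652, 0.001]
force: [0.0, -0.1, -3.4]
grip_width: 0.259
```

Run:
```python
from h import *
s=ctrl.sense();print(np.round(s['eef_pos'],1),np.round(s['force'],1),s['grip_width'])
o,M=tooloff([485,-209.5,290]);print(o.round(4),M.round(3))
a=cap('scene');print(blobs(a['img'],-8,6,160)[0])
p=s['eef_pos'];print(proj(a,[p[0],p[1],p[2]+8]))
```

```text
[491.6 201.8 296.8] [ 0.  -0.1 -3.4] 0.25888910167860335
[-0.4076  0.0553  0.0065] [[ 0.15   0.989  0.001]
 [ 0.989 -0.15   0.001]
 [ 0.001  0.001 -1.   ]]
[(90, [332, 125, 10, 12], [336.3, 130.8]), (164, [325, 137, 16, 21], [333.6, 147.1]), (539, [389, 275, 36, 38], [406.8, 292.8]), (2287, [343, 333, 102, 51], [394.2, 365.7])]
[332.36188923 140.15307528]
```

Call:
{"op": "move_arm", "data": {
  "motion": [
    {"offset":[-0.03,0.004,0],"angular":[0,0,3],"jaw":0.01},
    {"offset":[-0.075,0.01,0],"angular":[0,0,7],"jaw":0.01},
    {"offset":[-0.12,0.016,0],"angular":[0,0,12],"jaw":0.01},
    {"offset":[-0.165,0.022,0],"angular":[0,0,16],"jaw":0.01},
    {"offset":[-0.21,0.028,0],"angular":[0,0,20],"jaw":0.01}
  ]
}}

```text
time_s: 5.28
eef_pos: [487.5, -11.4, 294.3]
ee_rot: [-0.0, 0.861, 0.509, 0.0]
force: [0.8, 0.2, -2.4]
grip_width: 0.257
```

Run:
```python
from h import *
o,M=tooloff([485,-209.5,235]);print(o.round(4),M.round(3))
```

```text
[-0.1748  0.0932  0.0592] [[ 0.481  0.876 -0.   ]
 [ 0.876 -0.481  0.   ]
 [ 0.    -0.    -1.   ]]
```

Call:
{"op": "move_arm", "data": {
  "motion": [
    {"offset":[-0.044,0.023,0.0],"angular":[0,0,5],"jaw":0.01},
    {"offset":[-0.09,0.048,0.015],"angular":[0,0,9],"jaw":0.01},
    {"offset":[-0.135,0.072,0.035],"angular":[0,0,14],"jaw":0.01},
    {"offset":[-0.175,0.093,0.059],"angular":[0,0,17],"jaw":0.01},
    {"offset":[-0.175,0.093,0.059],"angular":[0,0,17],"jaw":0.01}
  ]
}}

```text
time_s: 5.9
eef_pos: [484.5, -210.3, 233.1]
ee_rot: [-0.002, 0.927, 0.375, -0.001]
force: [-0.1, 0.7, -3.0]
grip_width: 0.258
```

Run:
```python
from h import *
s=ctrl.sense();p=np.array(s['eef_pos']);print(s['time_s'],p.round(1),np.round(s['force'],1))
o,M=tooloff([485,-209.5,225]);print(o.round(4),M.round(3))
w=cap('wrist');a=cap('scene');b=cap('side')
tip=p-[0,0,106];ims=[]
for n,c in(('w',w),('a',a),('b',b)):
    t=proj(c,tip);h=proj(c,[489.9,-214.7,105]);m=(t+h)/2;x,y=int(m[0])-33,int(m[1])-50
    print(n,'tip',t.round(1),'hole',h.round(1),'crop0',x,y)
    ims.append(cv2.resize(c['img'][max(y,0):max(y,0)+100,x:x+66],(264,400),interpolation=2))
cv2.imwrite('pics/f.png',np.hstack(ims)[:,:,::-1])
```

```text
5.9 [ 484.5 -210.3  233.1] [-0.1  0.7 -3. ]
[ 0.001  -0.0002  0.0081] [[ 0.718  0.696 -0.003]
 [ 0.696 -0.718  0.002]
 [-0.001 -0.004 -1.   ]]
w tip [262.2 190.8] hole [270.2 183. ] crop0 233 136
a tip [215.6 118.2] hole [213.9 124.9] crop0 181 71
b tip [323.8 131.2] hole [321.9 136.9] crop0 289 84
```

View pics/f.png

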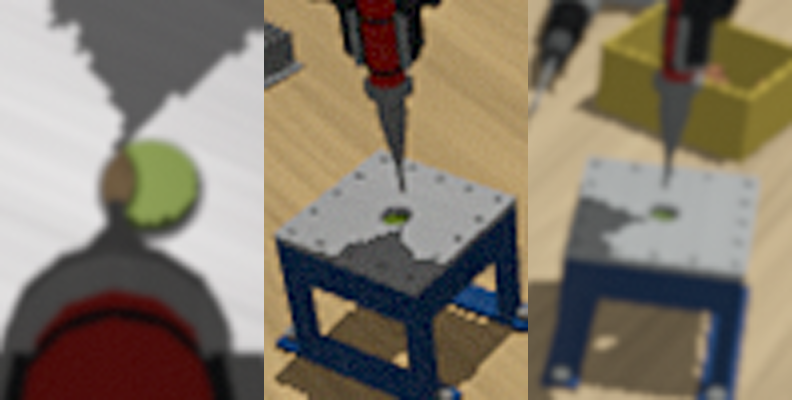

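The tip sits just above the crescent, and the scene and side views agree with kinematics to 1 px. I descend and check force as I go.

Call:
{"op": "move_arm", "data": {
  "motion": [
    {"offset":[0.001,0,0.01],"angular":[0,0,0],"jaw":0.01},
    {"offset":[0.001,0,0.018],"angular":[0,0,0],"jaw":0.01},
    {"offset":[0.001,0,0.023],"angular":[0,0,0],"jaw":0.01},
    {"offset":[0.001,0,0.025],"angular":[0,0,0],"jaw":0.01},
    {"offset":[0.001,0,0.025],"angular":[0,0,0],"jaw":0.01}
  ]
}}

```text
time_s: 6.68
eef_pos: [486.3, -207.7, 210.3]
ee_rot: [-0.0, 0.926, 0.377, -0.0]
force: [0.2, 0.5, -3.0]
grip_width: 0.263
```

Call:
{"op": "move_arm", "data": {
  "motion": [
    {"offset":[0,0,0.0015],"angular":[0,0,0],"jaw":0.01},
    {"offset":[0,0,0.003],"angular":[0,0,0],"jaw":0.01},
    {"offset":[0,0,0.0045],"angular":[0,0,0],"jaw":0.01},
    {"offset":[0,0,0.006],"angular":[0,0,0],"jaw":0.01}
  ]
}}

```text
time_s: 7.18
eef_pos: [486.3, -207.7, 204.2]
ee_rot: [0.0, 0.926, 0.377, 0.0]
force: [0.3, -0.2, -2.2]
grip_width: 0.258
```

Run:
```python
from h import *
s=ctrl.sense();print(s['time_s'],np.round(s['eef_pos'],1),np.round(s['force'],1),np.round(s['wrist_torque'],2))
o,M=tooloff([484.9,-209.5,200]);print(o.round(4))
```

```text
7.175 [ 486.3 -207.7  204.2] [ 0.3 -0.2 -2.2] [ 0.    0.04 -0.01]
[-0.0022  0.0003  0.0042]
```

Call:
{"op": "move_arm", "data": {
  "motion": [
    {"offset":[-0.0022,0,0],"angular":[0,0,0],"jaw":0.01},
    {"offset":[-0.0022,0,0.0015],"angular":[0,0,0],"jaw":0.01},
    {"offset":[-0.0022,0,0.003],"angular":[0,0,0],"jaw":0.01},
    {"offset":[-0.0022,0,0.0045],"angular":[0,0,0],"jaw":0.01}
  ]
}}

```text
time_s: 7.68
eef_pos: [484.7, -209.2, 199.7]
ee_rot: [-0.0, 0.926, 0.377, 0.0]
force: [0.2, -1.1, -2.4]
grip_width: 0.258
```

Run:
```python
from h import *
s=ctrl.sense();print(s['time_s'],np.round(s['eef_pos'],1),np.round(s['force'],1),np.round(s['wrist_torque'],2))
w=cap('wrist');h=proj(w,[489.9,-214.7,105]);x,y=int(h[0])-40,int(h[1])-40
print(x,y);cv2.imwrite('pics/g.png',cv2.resize(w['img'][y:y+70,x:x+80],(640,560),interpolation=2)[:,:,::-1])
```

```text
7.675 [ 484.7 -209.2  199.7] [ 0.2 -1.1 -2.4] [-0.02  0.03 -0.02]
231 155
```

View pics/g.png

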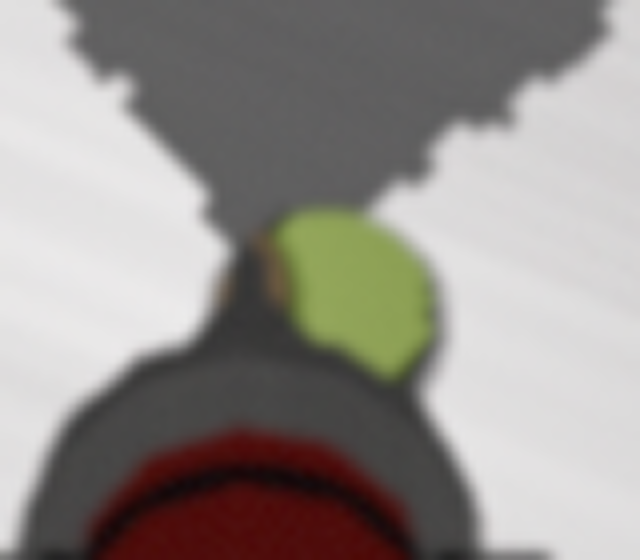

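The nose is in the crescent, with brown visible on both sides and no contact force. I keep descending to just before the taper touches.

Call:
{"op": "move_arm", "data": {
  "motion": [
    {"offset":[0,0,0.0025],"angular":[0,0,0],"jaw":0.01},
    {"offset":[0,0,0.005],"angular":[0,0,0],"jaw":0.01},
    {"offset":[0,0,0.0075],"angular":[0,0,0],"jaw":0.01},
    {"offset":[0,0,0.01],"angular":[0,0,0],"jaw":0.01}
  ]
}}

```text
time_s: 8.22
eef_pos: [484.7, -209.3, 189.6]
ee_rot: [0.0, 0.926, 0.377, 0.0]
force: [0.6, -0.0, -2.3]
grip_width: 0.263
```

Call:
{"op": "move_arm", "data": {
  "motion": [
    {"offset":[0,0.0003,0.002],"angular":[0,0,0],"jaw":0.01},
    {"offset":[0,0.0007,0.004],"angular":[0,0,0],"jaw":0.01},
    {"offset":[0,0.0011,0.006],"angular":[0,0,0],"jaw":0.01},
    {"offset":[0,0.0011,0.006],"angular":[0,0,0],"jaw":0.01}
  ]
}}

```text
time_s: 8.72
eef_pos: [485.4, -210.1, 183.6]
ee_rot: [-0.0, 0.926, 0.377, -0.0]
force: [-0.1, -0.7, -3.6]
grip_width: 0.26
```

Call:
{"op": "move_arm", "data": {
  "motion": [
    {"offset":[0,0.0004,0.002],"angular":[0,0,0],"jaw":0.01},
    {"offset":[0,0.0008,0.004],"angular":[0,0,0],"jaw":0.01},
    {"offset":[0,0.0012,0.006],"angular":[0,0,0],"jaw":0.01},
    {"offset":[0,0.0012,0.006],"angular":[0,0,0],"jaw":0.01}
  ]
}}

```text
time_s: 9.22
eef_pos: [486.1, -210.9, 177.6]
ee_rot: [-0.0, 0.926, 0.377, -0.0]
force: [-3.6, -0.7, 0.4]
grip_width: 0.256
```

Call:
{"op": "move_arm", "data": {
  "motion": [
    {"offset":[0,0.0004,0.002],"angular":[0,0,0],"jaw":0.01},
    {"offset":[0,0.0008,0.004],"angular":[0,0,0],"jaw":0.01},
    {"offset":[0,0.0011,0.006],"angular":[0,0,0],"jaw":0.01},
    {"offset":[0,0.0011,0.006],"angular":[0,0,0],"jaw":0.01}
  ]
}}

```text
time_s: 9.72
eef_pos: [487.0, -211.8, 171.4]
ee_rot: [-0.0, 0.926, 0.377, -0.0]
force: [-3.2, -1.0, 0.1]
grip_width: 0.26
```

Call:
{"op": "move_arm", "data": {
  "motion": [
    {"offset":[-0.0004,0.0004,0.002],"angular":[0,0,0],"jaw":0.01},
    {"offset":[-0.0005,0.0007,0.004],"angular":[0,0,0],"jaw":0.01},
    {"offset":[-0.0005,0.0009,0.005],"angular":[0,0,0],"jaw":0.01},
    {"offset":[-0.0005,0.0009,0.005],"angular":[0,0,0],"jaw":0.01}
  ]
}}

```text
time_s: 10.22
eef_pos: [487.3, -212.7, 166.6]
ee_rot: [-0.0, 0.926, 0.377, -0.0]
force: [-4.1, 0.3, -0.7]
grip_width: 0.263
```

Call:
{"op": "move_arm", "data": {
  "motion": [
    {"offset":[0,0.0004,0.002],"angular":[0,0,0],"jaw":0.01},
    {"offset":[0,0.0007,0.004],"angular":[0,0,0],"jaw":0.01},
    {"offset":[0,0.0009,0.005],"angular":[0,0,0],"jaw":0.01},
    {"offset":[0,0.0009,0.005],"angular":[0,0,0],"jaw":0.01}
  ]
}}

```text
time_s: 10.72
eef_pos: [488.0, -213.5, 161.7]
ee_rot: [0.0, 0.926, 0.377, -0.0]
force: [-4.4, -0.9, 1.3]
grip_width: 0.264
```

Call:
{"op": "move_arm", "data": {
  "motion": [
    {"offset":[-0.0002,0.0004,0.002],"angular":[0,0,0],"jaw":0.01},
    {"offset":[-0.0003,0.0007,0.004],"angular":[0,0,0],"jaw":0.01},
    {"offset":[-0.0003,0.0009,0.005],"angular":[0,0,0],"jaw":0.01},
    {"offset":[-0.0003,0.0009,0.005],"angular":[0,0,0],"jaw":0.01}
  ]
}}

```text
time_s: 11.22
eef_pos: [488.4, -214.4, 156.8]
ee_rot: [0.0, 0.926, 0.377, -0.0]
force: [-4.9, -0.8, 2.2]
grip_width: 0.26
```

Call:
{"op": "move_arm", "data": {
  "motion": [
    {"offset":[0,0.0003,0.0015],"angular":[0,0,0],"jaw":0.01},
    {"offset":[0,0.0005,0.003],"angular":[0,0,0],"jaw":0.01},
    {"offset":[0,0.0007,0.004],"angular":[0,0,0],"jaw":0.01},
    {"offset":[0,0.0007,0.004],"angular":[0,0,0],"jaw":0.01}
  ]
}}

```text
time_s: 11.72
eef_pos: [488.8, -215.1, 153.0]
ee_rot: [0.0, 0.926, 0.377, -0.0]
force: [-6.4, -1.3, 3.9]
grip_width: 0.262
```

Call:
{"op": "move_arm", "data": {
  "motion": [
    {"offset":[-0.0003,-0.0002,0.001],"angular":[0,0,0],"jaw":0.01},
    {"offset":[-0.0004,-0.0003,0.002],"angular":[0,0,0],"jaw":0.01},
    {"offset":[-0.0004,-0.0003,0.003],"angular":[0,0,0],"jaw":0.01},
    {"offset":[-0.0004,-0.0003,0.003],"angular":[0,0,0],"jaw":0.01}
  ]
}}

```text
time_s: 12.22
eef_pos: [488.4, -215.3, 150.0]
ee_rot: [0.001, 0.926, 0.377, -0.0]
force: [-5.0, -3.2, 2.3]
grip_width: 0.258
```

Call:
{"op": "move_arm", "data": {
  "motion": [
    {"offset":[-0.0003,0,0.0015],"angular":[0,0,0],"jaw":0.01},
    {"offset":[-0.0003,0,0.003],"angular":[0,0,0],"jaw":0.01},
    {"offset":[-0.0003,0,0.004],"angular":[0,0,0],"jaw":0.01},
    {"offset":[-0.0003,0,0.004],"angular":[0,0,0],"jaw":0.01}
  ]
}}

```text
time_s: 12.72
eef_pos: [488.2, -215.3, 145.9]
ee_rot: [0.0, 0.926, 0.377, -0.0]
force: [-6.0, -1.7, 3.4]
grip_width: 0.256
```

Call:
{"op": "move_arm", "data": {
  "motion": [
    {"offset":[0,0,0.0015],"angular":[0,0,0],"jaw":0.01},
    {"offset":[0,0,0.003],"angular":[0,0,0],"jaw":0.01},
    {"offset":[0,0,0.004],"angular":[0,0,0],"jaw":0.01},
    {"offset":[0,0,0.004],"angular":[0,0,0],"jaw":0.01}
  ]
}}

```text
time_s: 13.22
eef_pos: [488.0, -215.3, 141.6]
ee_rot: [0.0, 0.926, 0.377, -0.0]
force: [-5.9, -2.4, 0.8]
grip_width: 0.262
```

Call:
{"op": "move_arm", "data": {
  "motion": [
    {"offset":[-0.0002,0,0.0015],"angular":[0,0,0],"jaw":0.01},
    {"offset":[-0.0002,0,0.003],"angular":[0,0,0],"jaw":0.01},
    {"offset":[-0.0002,0,0.0045],"angular":[0,0,0],"jaw":0.01},
    {"offset":[-0.0002,0,0.0045],"angular":[0,0,0],"jaw":0.01}
  ]
}}

```text
time_s: 13.72
eef_pos: [487.9, -215.3, 137.0]
ee_rot: [0.0, 0.926, 0.377, -0.0]
force: [-4.9, -1.4, 0.6]
grip_width: 0.261
```

Call:
{"op": "move_arm", "data": {
  "motion": [
    {"offset":[0,0,0.0008],"angular":[0,0,0],"jaw":0.01},
    {"offset":[0,0,0.0016],"angular":[0,0,0],"jaw":0.01},
    {"offset":[0,0,0.0016],"angular":[0,0,0],"jaw":0.01}
  ]
}}

```text
time_s: 14.1
eef_pos: [487.9, -215.4, 135.5]
ee_rot: [0.0, 0.926, 0.377, -0.0]
force: [-4.9, -2.7, 0.8]
grip_width: 0.258
```

Call:
{"op": "move_arm", "data": {
  "motion": [
    {"offset":[0,0,0.0005],"angular":[0,0,0],"jaw":0.01},
    {"offset":[0,0,0.001],"angular":[0,0,0],"jaw":0.01},
    {"offset":[0,0,0.001],"angular":[0,0,0],"jaw":0.01}
  ]
}}

```text
time_s: 14.48
eef_pos: [488.0, -215.4, 135.2]
ee_rot: [0.0, 0.926, 0.377, -0.0]
force: [-7.6, -0.5, 7.9]
grip_width: 0.261
```

Call:
{"op": "move_arm", "data": {
  "motion": [
    {"offset":[0,0,0.0005],"angular":[0,0,0],"jaw":0.01},
    {"offset":[0,0,0.0008],"angular":[0,0,0],"jaw":0.01},
    {"offset":[0,0,0.0008],"angular":[0,0,0],"jaw":0.01}
  ]
}}

```text
time_s: 14.85
eef_pos: [488.0, -215.4, 135.2]
ee_rot: [0.001, 0.926, 0.377, -0.0]
force: [-10.1, 0.1, 14.5]
grip_width: 0.256
```

Firm contact at TCP z = 135.2, where the collar should seat. I release and retreat straight up.

Call:
{"op": "move_arm", "data": {
  "motion": [
    {"offset":[0,0,0],"angular":[0,0,0],"jaw":0.028},
    {"offset":[0,0,0],"angular":[0,0,0],"jaw":0.04},
    {"offset":[0,0,0],"angular":[0,0,0],"jaw":0.055},
    {"offset":[0,0,0],"angular":[0,0,0],"jaw":0.055}
  ]
}}

```text
time_s: 15.35
eef_pos: [488.2, -215.1, 133.8]
ee_rot: [0.0, 0.926, 0.377, 0.0]
force: [0.4, -0.8, 0.4]
grip_width: 0.643
```

Call:
{"op": "move_arm", "data": {
  "motion": [
    {"offset":[0,0,-0.015],"angular":[0,0,0],"jaw":0.055},
    {"offset":[0,0,-0.045],"angular":[0,0,0],"jaw":0.055},
    {"offset":[0,0,-0.085],"angular":[0,0,0],"jaw":0.055},
    {"offset":[0,0,-0.12],"angular":[0,0,0],"jaw":0.055},
    {"offset":[0,0,-0.12],"angular":[0,0,0],"jaw":0.055}
  ]
}}

```text
time_s: 15.98
eef_pos: [488.8, -215.6, 257.4]
ee_rot: [0.003, 0.926, 0.377, 0.002]
force: [0.3, 0.1, -0.6]
grip_width: 0.649
```

Run:
```python
from h import *
s=ctrl.sense();print(s['time_s'],np.round(s['eef_pos'],1),np.round(s['force'],1))
ims=[]
for n in('scene','side'):
    c=cap(n);p=proj(c,[488,-215.4,115]);x,y=int(p[0])-50,int(p[1])-60
    bl=[q for q in blobs(c['img'],-8,6,140,40,20)[0] if abs(q[2][0]-p[0])<30 and abs(q[2][1]-p[1])<40]
    print(n,x,y,'top168',proj(c,[488,-215.4,168]).round(1),'collar edge bottom',proj(c,[488,-215.4,105]).round(1),bl)
    ims.append(cv2.resize(c['img'][y:y+100,x:x+100],(400,400),interpolation=2))
cv2.imwrite('pics/i.png',np.hstack(ims)[:,:,::-1])
```

```text
15.975 [ 488.8 -215.6  257.4] [ 0.3  0.1 -0.6]
scene 163 61 top168 [211.8 104.9] collar edge bottom [214.4 124.5] [(138, [208, 104, 10, 21], [212.3, 113.7])]
side 273 73 top168 [325.1 116.6] collar edge bottom [322.6 137. ] [(127, [320, 115, 9, 20], [324.0, 124.2])]
```

View pics/i.png

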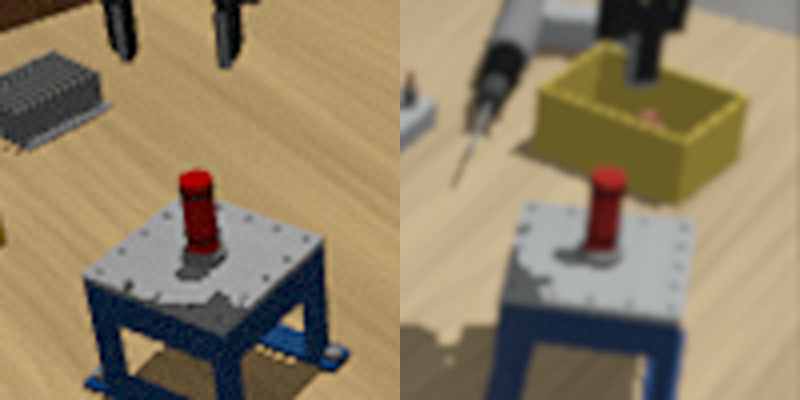

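The drift stands upright in the plate, handle top at scene crop (196,180) and side crop (609,177), within about 1 px of where the seated pose projects. The collar is on the plate and the gripper is well clear, so I hand in.

```bash
python3 -c "
from rig import ctrl
print(ctrl.finish_job())"
```

```text
the job is handed in; nothing more can be done
None
```

The red drift is in the fitting with its collar down on the plate. I let go, backed the gripper straight up about 120 mm and handed the job in at about 16 s.

- **Insertion:** I took the drift from the rack's middle hole and put its nose into the crescent. I then eased it down in small steps, moving it towards the hole's axis so the taper drew the ring in.
- **Forces:** Side force was about 3–8 N on the way down, then about 10 N sideways and 14 N upwards as the collar seated.
- **Seating:** Downward motion stopped at TCP z 135.2 mm, which matches the calculated home height. After release, the handle in the scene and side pictures was within about 1 px of the upright, seated position.

**Disagreements and gaps:**
- My first wrist-camera estimate of the hole was about 2 mm off in x from where the drift settled. I corrected this by following the side force.
- The turquoise look-alikes' tops did not triangulate consistently, so I kept well away from them.
- The ring was not seen after insertion; that it is in line is inferred from the shank passing through to full depth.
- I did not check the other loose items in a final picture, but nothing in the force readings suggested I had touched them.

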